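# Level the rocking laundry stand and load it

### The job

The white riser stand rocks because its two side feet are screwed up too short. Turn their two leaning black knobs clockwise until all four feet bear on the bench and the stand is level, let go, then press down on the deck with the fingers to check that it no longer rocks. Last, stand the steel canister upright in the middle of the deck, let go, and leave everything else on the bench where it is.

Things in the scene. Friction and masses are not known exactly. Their poses are not given: they have to be found in the camera images.
- stand: the loose riser stand, white painted steel, 220 x 300 mm, 1.3 kg. Origin at its centre on bench level, z up, x from near to far fixed foot (x -92 and +92 mm), y to its left. Its two adjustable feet stand at y +130 and -130 mm, x +30 mm; while these are too high it rocks about its x axis, up to 0.05 rad either way
- deck: the stand's flat top plate, 220 (x) x 150 (y) x 8 mm, origin at the plate's centre; its upper face is 70 mm above the bench; axes as the stand's
- deck_mid (a point): middle of the deck's upper face
- knob_left (a joint): turn of the left (+y) knob, rad; positive = clockwise looking down the screw, drives the foot down the screw 1.91 mm per rad. 0 = foot level with the fixed feet, the right setting; starts at -2.4 to -1.5 (foot too high), range -3.1 to 1.6. Stays where left (friction 0.05 N m); the knob turns in place, only the foot travels. White line on its top: along the stand's +x at 0, along its +y at -1.57
- knob_right (a joint): turn of the right (-y) knob, rad; positive = clockwise looking down the screw, drives the foot down the screw 1.91 mm per rad. 0 = foot level with the fixed feet, the right setting; starts at -2.4 to -1.5 (foot too high), range -3.1 to 1.6. Stays where left (friction 0.05 N m); the knob turns in place, only the foot travels. White line on its top: along the stand's +x at 0, along its +y at -1.57
- knob_left_grip (a point): middle of the left knob: black, ribbed, round, 36 mm diameter, 24 mm high, at x -27, y +130, z 110 mm in the stand's frame, over a white boss of 28 mm diameter that begins 13 mm below this point along the screw. z axis = the screw, pointing up out of the knob's top, leaning 30 degrees from vertical towards the stand's -x (robot's side); x axis along the white line, turns with the knob
- knob_right_grip (a point): middle of the right knob: black, ribbed, round, 36 mm diameter, 24 mm high, at x -27, y -130, z 110 mm in the stand's frame, over a white boss of 28 mm diameter that begins 13 mm below this point along the screw. z axis = the screw, pointing up out of the knob's top, leaning 30 degrees from vertical towards the stand's -x (robot's side); x axis along the white line, turns with the knob
- foot_left: left (+y) adjustable foot of the stand: a rubber ball of 20 mm diameter on a steel screw; origin at the ball's centre (10 mm above the bench when it bears). The screw leans 30 degrees from vertical, top towards the stand's -x side; the ball sits 115 mm down the screw from the middle of the left knob
- foot_right: right (-y) adjustable foot of the stand: a rubber ball of 20 mm diameter on a steel screw; origin at the ball's centre (10 mm above the bench when it bears). The screw leans 30 degrees from vertical, top towards the stand's -x side; the ball sits 115 mm down the screw from the middle of the right knob
- foot_near: non-adjustable foot at the stand's -x end: soft rubber ball of 20 mm diameter, gives 0.25 mm per N upwards (so all four feet bear while the two knobs stand within about 0.4 rad of 0); origin at the ball's centre
- foot_far: the same at the stand's +x end
- canister: closed plain steel canister with a darker lid band, straight cylinder 60 mm diameter, 100 mm high, 0.28 to 0.56 kg; origin at the centre of its underside, z up. Stands on the bench to the left or the right of the stand
- softener: bystander: white bottle, 60 mm diameter, 150 mm high, stands on the other side of the stand from the canister
- jar: bystander: glass jar, 56 mm diameter, 90 mm high
- tin: bystander: tin with a paper label, 66 mm diameter, 80 mm high
- brush: bystander: hand brush lying beyond the stand
- soap: bystander: white bar 85 x 55 x 28 mm at the stand's near left
- cup: bystander: white plastic mug, 72 mm diameter, 80 mm high
- peg_tub: bystander: grey tub of clothes pegs, 130 x 100 x 60 mm

How it is judged (in metres and radians):
On the way, in this order (a step that is already met when the one before it is completed fails the run):
1. with both knobs released and nothing on the deck, all four feet bear on the bench and the stand is level (contact force between each of foot_left, foot_right, foot_near, foot_far and anything else above 0.2 N and angle between stand's own z axis and vertical below 0.012 rad and contact force between the fingers and stand below 0.1 N and contact force between canister and deck below 0.1 N), for 0.3 s.
2. the fingers press the deck down with more than 3 N and it stays level within 0.02 rad (contact force between the fingers and deck above 3 N and angle between stand's own z axis and vertical below 0.02 rad), for 0.2 s.
3. the canister is lifted off the bench (height (world z) of canister above 0.04 m and contact force between the fingers and canister above 0.5 N), for 0.2 s.
At the end, for the whole second after the job is handed in: The stand rests level (within 0.012 rad) with each of its four feet pressing on the bench (more than 0.2 N), and the canister stands released, upright (0.05 rad) and at rest on the deck within 30 mm of its middle (contact force between each of foot_left, foot_right, foot_near, foot_far and anything else above 0.2 N and angle between stand's own z axis and vertical below 0.012 rad and horizontal distance between canister and deck_mid below 0.03 m and z of canister in the frame of deck_mid between -0.004 and 0.004 m and angle between canister's own z axis and vertical below 0.05 rad and linear speed of each of canister, stand below 0.02 m/s); the robot touches nothing.
It fails at once if another thing on the bench is pushed more than 30 mm from its place (distance of any of softener, jar, tin, brush, soap, cup, peg_tub from where it was at the start of the episode above 0.03 m).
It fails at once if a standing bystander or the canister is knocked over (angle between any of softener, jar, tin, cup, canister's own z axis and vertical above 0.6 rad).
It also fails if it takes over 72 s, if anything falls off the work surface, if the arm or the gripper's body presses on something with over 40 N, if the wrist force passes 120 N, or if a joint passes its speed limit or range.

### The arm

A 6-joint arm with a two-finger parallel gripper is mounted at the origin on the work surface. World frame = base frame: x ahead of the robot, y to its left, z up, the work surface at z = 0. Lengths are in mm, angles in rad, forces in N, time in s.
With the tool pointing down it reaches from about 325 to 775 mm from the base axis. Payload 9.3 kg.
Tool frame: the origin (TCP) lies at the very end of the fingers, on their centre line; the grasp point (between the pads) lies 19 mm behind it (bot.tcp_to_grasp is the z of the grasp point in the tool frame, in mm); z points along the fingers, y is the line along which they close (so a half turn about z gives the same grasp; the last joint's range is limited). The gripper opens to 85 mm and grips with 20 to 120 N. Pads are 22 mm wide; open, the fingers measure 114 mm over their backs; the gripper's body (76 mm by 85 mm) begins 54 mm behind the grasp point. The pads swing forward as they close: fully open they stand 13 mm farther back than shut.
Start: joints at [-1.314, 0.259, 0.021, 1.334, 0, 1.418], TCP at [219.127, -504.46, 231.279] pointing down, gripper open.
Joint ranges: [-3.04, 3.04], [-0.91, 1.82], [-1.04, 1.36], [-1.92, 1.95], [-1.52, 1.45], [-3.14, 3.14]. Speed limits (rad/s): [2.22, 2.22, 2.79, 3.14, 3.14, 3.14].

### API

Orientations are given as a 3x3 rotation matrix whose columns are the frame's x, y, z axes.
In Python, from rig import bot gives the robot as it stands.
- The arm moves only by the tool apply_moves, never from a script. Its argument "steps" is a list of rows, each an object with "hand": the finger opening in mm, from 0 to 85.4; "travel": the shift along the tool's x, y, z in mm, a list of three; "dr": the turn, a rotation vector about the tool's x, y, z in rad, a list of three. A call has 1 to 20 rows; each row is the pose to reach, as a shift and turn from the pose commanded when the call began, along the tool's axes at that moment; what a row does not reach only later rows make up. A row lasts 1/8 s, in which the tool goes at most 62.5 mm and 10.7 degrees, less where a joint would pass 70% of its speed; a pose out of reach is approached as far as the arm can. A call with a gripper value outside its range is refused whole. The fingers move at their own pace and stop on an object; "force" is the grip in N (left out, the last holds). Time passes only in rows, so rows that repeat a pose let the fingers close. It gives the time, the measured TCP pose, the force, the opening and the grip force at its end, in the units of the state.
- bot.sense(): the state, without advancing time (a new reading comes with each control period).
- bot.capture(name): name is "side" or "top"; returns a dict with "frame" (400x640x3 uint8, red, green, blue), "vfov" (degrees; the focal length in pixels is half the picture's height over the tangent of half this angle, whatever the lens; pixels are square), "cx", "cy" (the principal point, pixels), "k1" (the pictures are not rectified: a ray, as slopes to the right and down, at radius r is drawn at 1 + k1 r^2 times it, then the intrinsics apply), "R" (3x3) and "t" (3): a world point X has camera coordinates R X + t. Camera axes: x right, y down, z forward; pixel columns grow to the right and rows downward; lengths in mm; the calibration is good to about 2 mm. A picture is of the moment at which its call begins. There is no depth.
- bot.hand_in(): hands the job in; it is judged then, once.
The state is a dict: "t": time; "q": joint angles; "joint_velocities": joint speeds; "joint_torque": joint torques, N m; "position": TCP position; "tcp_rot": TCP orientation; "ft_force": force on the tool from outside, world axes, zero at the start; "moment": the same for the moment, N m; "opening": finger opening in mm; "gripper_force": force on a finger pad.
Only numpy, scipy, OpenCV 4.12 (cv2) and the standard library are available. Lean on these libraries where they do the work, as an engineer would, in place of code of your own. Each camera call takes 0.05 s, during which the arm holds its last target. There are 200 camera calls.

## Working session

There is one attempt and no reset: what is moved stays moved. The work goes in short steps, Python scripts to look and compute and a tool call to move; the robot and the scene stay as the last step left them, time stands still between calls to the robot, and variables do not carry over. Pictures are saved under pics/ and viewed, at most 10 in all, crops included, and the job is handed in when it is done.

Besides the shell and the picture viewer there is one more tool, called after ">>>" in YAML: its name, and indented under it one key for each argument. apply_moves: Moves the arm, as the interface text tells. Its arguments: {"type":"object","properties":{"steps":{"type":"array","items":{"type":"object","properties":{"hand":{"type":"number"},"travel":{"type":"array","items":{"type":"number"}},"dr":{"type":"array","items":{"type":"number"}}}}},"force":{"type":"number"}},"required":["steps"]}

```bash
ls; mkdir -p pics
cat > h.py <<'E'
import numpy as np, cv2
from rig import bot
def cap(n):
    c=bot.capture(n); c['R']=np.array(c['R']);c['t']=np.array(c['t']); c['f']=200/np.tan(np.radians(c['vfov'])/2); return c
def save(c,fn): cv2.imwrite(fn,cv2.cvtColor(np.asarray(c['frame']),cv2.COLOR_RGB2BGR))
def proj(c,X):
    p=np.atleast_2d(X)@c['R'].T+c['t']; s=p[:,:2]/p[:,2:]; r2=(s**2).sum(1,keepdims=True)
    return s*(1+c['k1']*r2)*c['f']+[c['cx'],c['cy']]
def ray(c,u,v):
    d=(np.array([u,v])-[c['cx'],c['cy']])/c['f']; s=d.copy()
    for _ in range(30): s=d/(1+c['k1']*(s@s))
    return -c['R'].T@c['t'], c['R'].T@np.array([s[0],s[1],1])
def at(c,u,v,z):
    o,d=ray(c,u,v); return o+d*(z-o[2])/d[2]
E
python3 - <<'E'
from h import *
for n in('side','top'):
    c=cap(n); save(c,f'pics/{n}0.png'); print(n,c['f'],c['cx'],c['cy'],c['k1'],-c['R'].T@c['t'],c['R'].round(3).tolist())
print(bot.sense())
E
```

```text
pics
side 385.2932614484401 316.7858931117564 202.4730687372341 -0.0273519734507337 [-86.87708647 654.21620627 933.51896166] [[-0.737, -0.675, -0.019], [-0.453, 0.515, -0.728], [0.501, -0.528, -0.686]]
top 446.93113165105353 324.17021206540005 194.61482724105286 0.0010264579701476084 [4.75544312e+02 3.95927886e-01 1.38333092e+03] [[0.022, -1.0, -0.017], [-0.998, -0.021, -0.06], [0.06, 0.018, -0.998]]
{'t': 0.1, 'q': array([-1.31362587e+00,  2.59134576e-01,  2.08664037e-02,  1.33370893e+00,
        1.71961249e-05,  1.41816661e+00]), 'joint_velocities': array([-0.00026893, -0.00173119,  0.00147964, -0.00288343, -0.00013386,
       -0.00023789]), 'joint_torque': array([ 4.88881837e-03, -5.56688976e+01,  3.45076418e+01,  1.15379726e-02,
       -1.07380931e-04,  3.51514291e-05]), 'position': array([ 219.05769727, -504.23068355,  230.73865842]), 'tcp_rot': array([[ 9.17200489e-01,  3.98425881e-01, -2.83694599e-04],
       [ 3.98425933e-01, -9.17199794e-01,  1.14632061e-03],
       [ 1.96519169e-04, -1.16443710e-03, -9.99999303e-01]]), 'ft_force': array([-0.68363913, -0.3372676 , -0.03935228]), 'moment': array([-0.01420093,  0.0409332 ,  0.00224914]), 'gripper_force': 0.0, 'opening': 85.51528414656049}
```

View pics/top0.png

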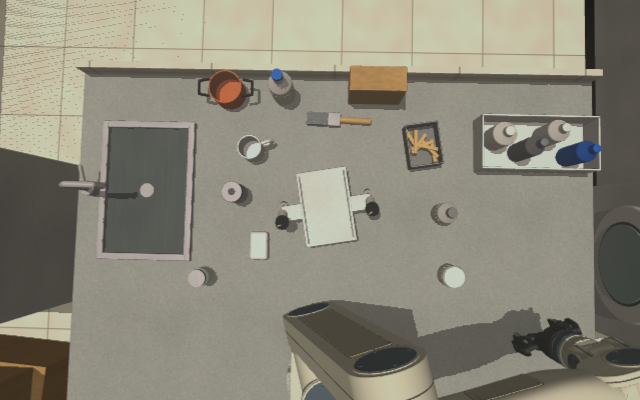

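View pics/side0.png

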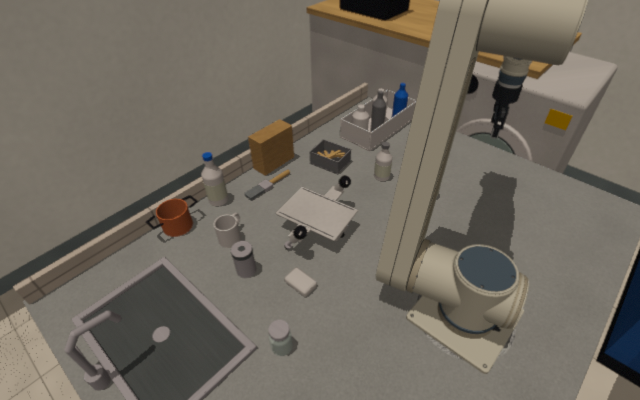

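Run:
```python
import cv2
a=cv2.imread('pics/top0.png')[155:260,215:395]; b=cv2.imread('pics/side0.png')[165:285,220:360]
a=cv2.resize(a,(792,462),interpolation=cv2.INTER_CUBIC)
cv2.imwrite('pics/ca.png',a)
cv2.imwrite('pics/cb.png',cv2.resize(b,(700,600),interpolation=cv2.INTER_CUBIC))
```

```text
(no output)
```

View pics/ca.png

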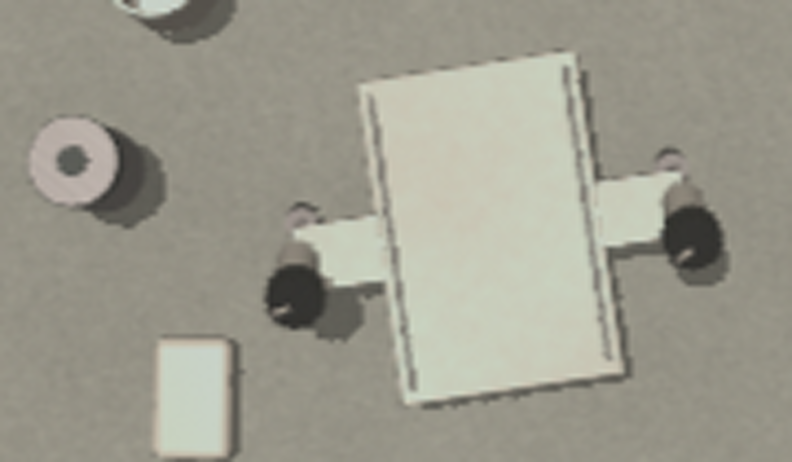

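View pics/cb.png

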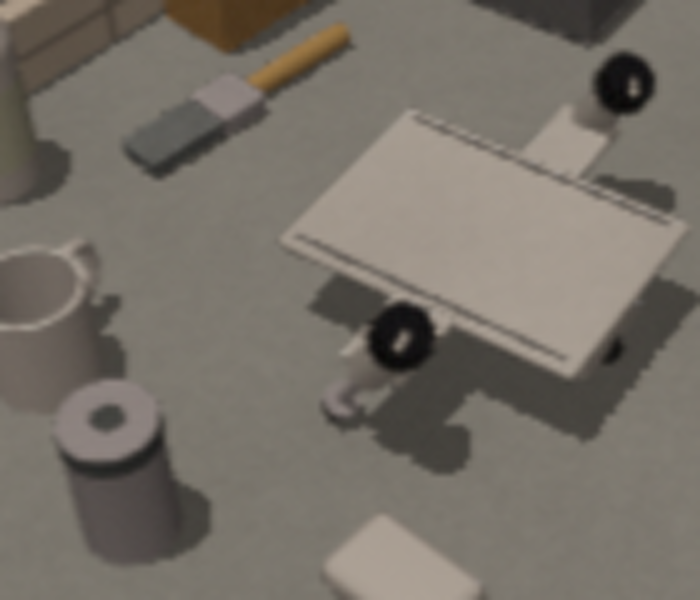

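```bash
cat > fit.py <<'E'
from h import *
from scipy.optimize import least_squares
from scipy.spatial.transform import Rotation as Ro
A=np.array([-.5,0,3**.5/2])
def fit(cs,obs):
    # obs: list of (cam idx, stand-frame point, pixel)
    def T(p,X): return Ro.from_euler('ZX',p[2:4]).apply(X)+[p[0],p[1],0]
    def res(p):
        r=[]
        for i,X,uv in obs: r+=list((proj(cs[i],T(p,np.array(X,float)))[0]-uv))
        off=p[4:]
        return np.array(r+list(p[3:4]*5))
    s=least_squares(res,[480,0,0,0],loss='soft_l1'); return s.x,res(s.x),T
E
cat > m1.py <<'E'
from fit import *
cs=[cap('top'),cap('side')]
a=lambda u,v:(215+u/4.4-.4,155+v/4.4-.4); b=lambda u,v:(220+u/5-.4,165+v/5-.4)
D={'fl':(110,75,70),'fr':(110,-75,70),'nr':(-110,-75,70),'nl':(-110,75,70),'kl':tuple(np.array([-27,130,110])+12*A),'kr':tuple(np.array([-27,-130,110])+12*A)}
O=[(0,'fl',a(360,85)),(0,'fr',a(572,52)),(0,'nr',a(626,372)),(0,'nl',a(406,404)),
(1,'fl',b(283,240)),(1,'fr',b(410,112)),(1,'nr',b(688,230)),(1,'nl',b(570,375)),
(0,'kl',a(296,298)),(0,'kr',a(692,239)),(1,'kl',b(402,338)),(1,'kr',b(628,84))]
p,r,T=fit(cs,[(i,D[k],uv) for i,k,uv in O])
print('pose',p.round(3)); print(r.round(1))
Rs=Ro.from_euler('ZX',p[2:4]).as_matrix()
for nm,k,marks in (('L','kl',[(0,a(283,310)),(1,b(403,342))]),('R','kr',[(0,a(686,256)),(1,b(632,89))])):
    c0=T(p,np.array(D[k])); n=Rs@A
    for i,uv in marks:
        o,d=ray(cs[i],*uv); X=o+d*((c0-o)@n)/(d@n); w=Rs.T@(X-c0)
        # in-plane axes: ex = x tilted (cos30,0,.5), ey=y
        ex=np.array([3**.5/2,0,.5]); print(nm,i,w.round(1),'knob',-np.arctan2(w[1],w@ex))
    print(nm,'grip',T(p,np.array(D[k])-12*A).round(1))
for nm,z,uv in (('can',100,a(74,161)),('soft',150,(446,213)),('soap',28,(259,245)),('cup',80,(250,148)),('jar',90,(198,277)),('tin',80,(452,276)),('peg',60,(422,146))):
    print(nm,at(cs[0],*uv,z).round(0))
print('can side',at(cs[1],*b(109,418),100).round(1))
print('deckmid',T(p,np.array([0,0,70.])).round(1))
E
python3 m1.py
```

```text
pose [ 5.20229e+02  1.80310e+01  1.71000e-01 -1.90000e-02]
[-1.4 -0.7  0.5 -0.9 -0.4  0.5 -1.1  0.7 -1.8 -0.3 -0.7 -1.5  0.4 -1.6
 -0.1  0.1 -0.6  1.7  0.5  1.4  0.6 -2.   0.3 -2.1 -0.1]
L 0 [-1.9  7.2 -1.1] knob -1.8650901171300485
L 1 [-3.7  7.9 -2.1] knob -2.068501992543909
L grip [471.2 143.6 107.5]
R 0 [-6.   5.9 -3.5] knob -2.434126947046569
R 1 [-6.9  8.7 -4. ] knob -2.312635685562988
R grip [ 515.4 -112.6  112.4]
can [556. 292. 100.]
soft [ 506. -313.  150.]
soap [400. 219.  28.]
cup [686. 246.  80.]
jar [307. 382.  90.]
tin [ 327. -349.   80.]
peg [ 706. -263.   60.]
can side [554.7 291.6 100. ]
deckmid [520.   19.3  70. ]
```

```bash
cat > kn.py <<'E'
from fit import *
def blob(c,uv,w=11):
    g=np.asarray(c['frame']).astype(np.uint8); u,v=map(int,uv); s=8
    p=cv2.resize(g[v-w:v+w+1,u-w:u+w+1],None,fx=s,fy=s,interpolation=cv2.INTER_CUBIC).max(2)
    m=(p<62).astype(np.uint8)
    cn,_=cv2.findContours(m,cv2.RETR_EXTERNAL,cv2.CHAIN_APPROX_NONE); k=max(cn,key=cv2.contourArea); k=cv2.convexHull(k)
    M=cv2.moments(k); a=cv2.contourArea(k)/s/s
    return np.array([M['m10']/M['m00'],M['m01']/M['m00']])/s-.5+1/(2*s)+[u-w,v-w],a
def tri(cs,uvs):
    M=np.zeros((3,3));b=np.zeros(3);L=[]
    for c,uv in zip(cs,uvs):
        o,d=ray(c,*uv); d/=np.linalg.norm(d); P=np.eye(3)-np.outer(d,d); M+=P;b+=P@o;L.append((o,d))
    X=np.linalg.solve(M,b); return X,[np.linalg.norm((np.eye(3)-np.outer(d,d))@(X-o)) for o,d in L]
def knobs(cs,pose=None):
    out={}
    for n,s in (('L',1),('R',-1)):
        X=pose[n]; uv=[blob(c,proj(c,X)[0]) for c in cs]
        out[n],r=tri(cs,[x[0] for x in uv]); print(n,out[n].round(1),'ray miss',np.round(r,1),'area',[round(x[1]) for x in uv])
    d=out['L']-out['R']; print('dist',np.linalg.norm(d),'yaw',np.arctan2(-d[0],d[1]),'roll',np.arcsin(d[2]/260))
    return out
E
python3 - <<'E'
from kn import *
cs=[cap('top'),cap('side')]
K=knobs(cs,{'L':np.array([471,143.6,108]),'R':np.array([515.4,-112.6,112])})
s=bot.sense(); R0=s['tcp_rot'];P0=s['position']
d=K['L']-K['R'];yaw=np.arctan2(-d[0],d[1]);roll=np.arcsin(d[2]/260)
Rs=Ro.from_euler('ZX',[yaw,roll]).as_matrix(); z=-Rs@A; x=-Rs@np.array([3**.5/2,0,.5])
Rt=np.c_[x,np.cross(z,x),z]@Ro.from_rotvec([0,0,-.2]).as_matrix()
for back in(80,0):
    P=K['R']+z*(22-back); print(back,P.round(1),'travel',(R0.T@(P-P0)).round(1),'dr',Ro.from_matrix(R0.T@Rt).as_rotvec().round(3))
E
```

```text
L [470.5 142.4 105.1] ray miss [0.7 0.7] area [137, 152]
R [ 514.2 -113.4  111. ] ray miss [0.4 0.4] area [136, 109]
dist 259.5662638664803 yaw 0.16939739063624096 roll -0.022641891824723346
80 [ 485.5 -117.1  161.2] travel [ 398.6 -249.    70. ] dr [-0.778 -0.21  -3.002]
0 [ 525.2 -111.9   91.9] travel [ 437.1 -237.9  139.3] dr [-0.778 -0.21  -3.002]
```

>>> apply_moves:
  steps:
    - {"hand": 62, "travel": [45, -28, 0], "dr": [-0.043, -0.012, -0.167]}
    - {"hand": 62, "travel": [130, -80, 0], "dr": [-0.26, -0.07, -1.0]}
    - {"hand": 62, "travel": [130, -80, 0], "dr": [-0.26, -0.07, -1.0]}
    - {"hand": 62, "travel": [130, -80, 0], "dr": [-0.26, -0.07, -1.0]}
    - {"hand": 62, "travel": [130, -80, 0], "dr": [-0.26, -0.07, -1.0]}
    - {"hand": 62, "travel": [130, -80, 0], "dr": [-0.26, -0.07, -1.0]}
    - {"hand": 62, "travel": [265, -165, 0], "dr": [-0.52, -0.14, -2.0]}
    - {"hand": 62, "travel": [265, -165, 0], "dr": [-0.52, -0.14, -2.0]}
    - {"hand": 62, "travel": [265, -165, 0], "dr": [-0.52, -0.14, -2.0]}
    - {"hand": 62, "travel": [265, -165, 0], "dr": [-0.52, -0.14, -2.0]}
    - {"hand": 62, "travel": [265, -165, 0], "dr": [-0.52, -0.14, -2.0]}
    - {"hand": 62, "travel": [265, -165, 0], "dr": [-0.52, -0.14, -2.0]}
    - {"hand": 62, "travel": [398.6, -249, 70], "dr": [-0.778, -0.21, -3.002]}
    - {"hand": 62, "travel": [398.6, -249, 70], "dr": [-0.778, -0.21, -3.002]}
    - {"hand": 62, "travel": [398.6, -249, 70], "dr": [-0.778, -0.21, -3.002]}
    - {"hand": 62, "travel": [398.6, -249, 70], "dr": [-0.778, -0.21, -3.002]}
    - {"hand": 62, "travel": [398.6, -249, 70], "dr": [-0.778, -0.21, -3.002]}
    - {"hand": 62, "travel": [398.6, -249, 70], "dr": [-0.778, -0.21, -3.002]}
    - {"hand": 62, "travel": [398.6, -249, 70], "dr": [-0.778, -0.21, -3.002]}
    - {"hand": 62, "travel": [398.6, -249, 70], "dr": [-0.778, -0.21, -3.002]}
  force: 25

```text
t: 2.8
position: [485.4, -117.3, 161.3]
tcp_rot: [[-0.802, -0.332, 0.497], [-0.348, 0.935, 0.064], [-0.486, -0.122, -0.866]]
ft_force: [1.0, 0.2, -0.6]
opening: 61.8
gripper_force: 0.0
```

>>> apply_moves:
  steps:
    - {"hand": 62, "travel": [0, 0, 40], "dr": [0, 0, 0]}
    - {"hand": 62, "travel": [0, 0, 60], "dr": [0, 0, 0]}
    - {"hand": 62, "travel": [0, 0, 80], "dr": [0, 0, 0]}
    - {"hand": 62, "travel": [0, 0, 80], "dr": [0, 0, 0]}
    - {"hand": 30, "travel": [0, 0, 80], "dr": [0, 0, 0]}
    - {"hand": 30, "travel": [0, 0, 80], "dr": [0, 0, 0]}
    - {"hand": 30, "travel": [0, 0, 80], "dr": [0, 0, 0]}
    - {"hand": 30, "travel": [0, 0, 80], "dr": [0, 0, 0]}
    - {"hand": 30, "travel": [0, 0, 80], "dr": [0, 0, 0]}
  force: 25

```text
t: 3.92
position: [525.3, -112.3, 92.3]
tcp_rot: [[-0.801, -0.334, 0.497], [-0.35, 0.935, 0.064], [-0.486, -0.123, -0.865]]
ft_force: [-1.1, 1.1, 0.6]
opening: 35.4
gripper_force: 25.5
```

Run:
```python
from h import *
s=bot.sense(); print(s['q'].round(2),s['opening'],s['gripper_force'],s['ft_force'].round(1),s['moment'].round(2))
```

```text
[-0.54  0.09 -0.72  0.33  0.32 -0.85] 35.371961636376675 25.536786317825317 [-1.1  1.1  0.6] [0.01 0.55 0.02]
```

>>> apply_moves:
  steps:
    - {"hand": 30, "travel": [0, 0, 0], "dr": [0, 0, 0.18]}
    - {"hand": 30, "travel": [0, 0, 0], "dr": [0, 0, 0.36]}
    - {"hand": 30, "travel": [0, 0, 0], "dr": [0, 0, 0.54]}
    - {"hand": 30, "travel": [0, 0, 0], "dr": [0, 0, 0.72]}
    - {"hand": 30, "travel": [0, 0, 0], "dr": [0, 0, 0.9]}
    - {"hand": 30, "travel": [0, 0, 0], "dr": [0, 0, 1.08]}
    - {"hand": 30, "travel": [0, 0, 0], "dr": [0, 0, 1.26]}
    - {"hand": 30, "travel": [0, 0, 0], "dr": [0, 0, 1.44]}
    - {"hand": 30, "travel": [0, 0, 0], "dr": [0, 0, 1.62]}
    - {"hand": 30, "travel": [0, 0, 0], "dr": [0, 0, 1.8]}
    - {"hand": 30, "travel": [0, 0, 0], "dr": [0, 0, 1.98]}
    - {"hand": 30, "travel": [0, 0, 0], "dr": [0, 0, 2.16]}
    - {"hand": 30, "travel": [0, 0, 0], "dr": [0, 0, 2.3]}
    - {"hand": 30, "travel": [0, 0, 0], "dr": [0, 0, 2.3]}
    - {"hand": 30, "travel": [0, 0, 0], "dr": [0, 0, 2.3]}

```text
t: 5.8
position: [524.8, -112.5, 92.0]
tcp_rot: [[0.286, 0.82, 0.496], [0.93, -0.363, 0.063], [0.232, 0.443, -0.866]]
ft_force: [-4.6, -1.7, 3.8]
opening: 35.7
gripper_force: 25.5
```

Run:
```python
from kn import *
s=bot.sense(); R0=s['tcp_rot'];P0=s['position']
z=R0[:,2]; L=np.array([470.5,142.4,105.1])
P=L+z*(22-110); print((R0.T@(P-P0)).round(1), P, s['q'].round(2))
```

```text
[ 224.5 -131.1 -110.2] [426.86359128 136.82036722 181.31503481] [-0.54  0.09 -0.72  0.33  0.32  1.45]
```

>>> apply_moves:
  steps:
    - {"hand": 62, "travel": [0, 0, 0], "dr": [0, 0, 0]}
    - {"hand": 62, "travel": [0, 0, 0], "dr": [0, 0, 0]}
    - {"hand": 62, "travel": [0, 0, 0], "dr": [0, 0, 0]}
    - {"hand": 62, "travel": [0, 0, -30], "dr": [0, 0, 0]}
    - {"hand": 62, "travel": [0, 0, -70], "dr": [0, 0, 0]}
    - {"hand": 62, "travel": [0, 0, -110], "dr": [0, 0, -0.1]}
    - {"hand": 62, "travel": [36, -21, -110], "dr": [0, 0, -0.28]}
    - {"hand": 62, "travel": [72, -42, -110], "dr": [0, 0, -0.46]}
    - {"hand": 62, "travel": [108, -63, -110], "dr": [0, 0, -0.64]}
    - {"hand": 62, "travel": [144, -84, -110], "dr": [0, 0, -0.82]}
    - {"hand": 62, "travel": [180, -105, -110], "dr": [0, 0, -1.0]}
    - {"hand": 62, "travel": [224, -131, -110], "dr": [0, 0, -1.18]}
    - {"hand": 62, "travel": [224, -131, -110], "dr": [0, 0, -1.36]}
    - {"hand": 62, "travel": [224, -131, -110], "dr": [0, 0, -1.54]}
    - {"hand": 62, "travel": [224, -131, -110], "dr": [0, 0, -1.72]}
    - {"hand": 62, "travel": [224, -131, -110], "dr": [0, 0, -1.9]}
    - {"hand": 62, "travel": [224, -131, -110], "dr": [0, 0, -2.08]}
    - {"hand": 62, "travel": [224, -131, -110], "dr": [0, 0, -2.2]}
    - {"hand": 62, "travel": [224, -131, -110], "dr": [0, 0, -2.2]}

```text
t: 8.18
position: [426.9, 136.6, 181.2]
tcp_rot: [[-0.831, -0.252, 0.497], [-0.254, 0.965, 0.064], [-0.495, -0.073, -0.866]]
ft_force: [0.5, 0.5, -0.6]
opening: 61.8
gripper_force: 0.0
```

```bash
cat > look.py <<'E'
import sys
from kn import *
def crop(c,X,w,s):
    u,v=proj(c,X)[0].round().astype(int); g=np.asarray(c['frame'])[v-w:v+w,u-w:u+w]
    return cv2.cvtColor(cv2.resize(g,None,fx=s,fy=s,interpolation=cv2.INTER_CUBIC),cv2.COLOR_RGB2BGR),(u-w,v-w)
E
python3 - <<'E'
from look import *
cs=[cap('top'),cap('side')]
K=knobs(cs,{'L':np.array([470.5,142.4,105]),'R':np.array([514.2,-113.4,111])})
s=bot.sense();print(s['position'],s['q'].round(2))
im=[];
for c in cs:
    row=[]
    for n in 'LR':
        a,o=crop(c,K[n],14,14 ); print(n,o); row.append(a[:,:392])
    im.append(np.hstack(row))
im=np.vstack(im); im=cv2.resize(im,(600,600)); cv2.imwrite('pics/k2.png',im)
for i,c in enumerate(cs): save(c,f'pics/f{i}.png')
E
```

```text
L [468.1 138.4 113.1] ray miss [3.5 3.5] area [138, 221]
R [ 527.5 -107.2   68.8] ray miss [15.3 15.3] area [136, 24]
dist 256.49291070458753 yaw 0.23713625730129 roll 0.17120347126241367
[426.93194699 136.55326094 181.22182355] [ 0.12 -0.2  -0.73  0.52  0.01 -0.15]
L (np.int64(269), np.int64(209))
R (np.int64(355), np.int64(191))
L (np.int64(287), np.int64(216))
R (np.int64(326), np.int64(176))
```

View pics/k2.png

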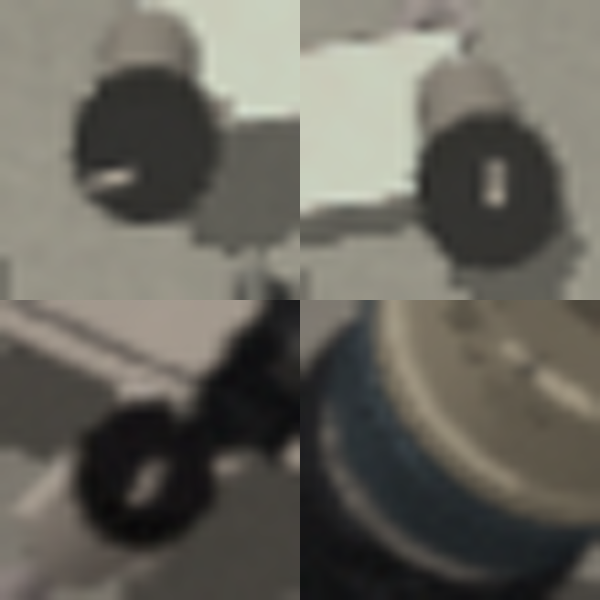

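```bash
cat > ang.py <<'E'
from kn import *
def ang(c,X,yaw,roll,img=None,h=12):
    """returns knob angle from bright-mark centroid and from mark direction"""
    if img is not None: c=dict(c,frame=img)
    uv,a=blob(c,proj(c,X)[0]); g=np.asarray(c['frame']).astype(float).max(2)
    Rs=Ro.from_euler('ZX',[yaw,roll]).as_matrix(); n=Rs@A; ex=Rs@np.array([3**.5/2,0,.5]); ey=Rs[:,1]
    ctr=uv+proj(c,X+h*n)[0]-proj(c,X)[0]   # top disc centre px
    J=np.c_[proj(c,X+h*n+10*ex)[0]-proj(c,X+h*n)[0],proj(c,X+h*n+10*ey)[0]-proj(c,X+h*n)[0]]/10
    vv,uu=np.mgrid[0:g.shape[0],0:g.shape[1]]
    q=np.linalg.solve(J,np.c_[uu.ravel()-ctr[0],vv.ravel()-ctr[1]].T)
    r=np.hypot(*q); m=r<14.5; w=np.clip(g.ravel()[m]-np.percentile(g.ravel()[m],40)-12,0,None); q=q[:,m]
    mu=(q*w).sum(1)/w.sum(); C=((q-mu[:,None])*w)@(q-mu[:,None]).T/w.sum(); e=np.linalg.eigh(C)
    d=e[1][:,1]; d*=np.sign(d@mu) or 1
    return mu.round(1),-np.arctan2(mu[1],mu[0]).round(2),-np.arctan2(d[1],d[0]).round(2),np.sqrt(e[0]).round(1),round(a)
E
python3 - <<'E'
from ang import *
cs=[cap('top'),cap('side')]; rd=lambda f:cv2.imread(f)[:,:,::-1].copy()
KL=np.array([470.5,142.4,105.1]);KR=np.array([514.2,-113.4,111.])
for i,f0,f1 in((0,'pics/top0.png','pics/f0.png'),(1,'pics/side0.png','pics/f1.png')):
    for n,K in(('L',KL),('R',KR)):
        print(i,n,'before',ang(cs[i],K,.17,-.0226,rd(f0)),'now',ang(cs[i],K,.17,-.0226,rd(f1)))
E
```

```text
0 L before (array([-1.6,  9.1]), np.float64(-1.75), np.float64(-1.7), array([1.5, 2.9]), 137) now (array([-1.7,  8.9]), np.float64(-1.76), np.float64(-1.54), array([1.4, 3.1]), 138)
0 R before (array([-4.7,  6.9]), np.float64(-2.17), np.float64(-2.11), array([1.6, 3.3]), 136) now (array([ 7.6, -1. ]), np.float64(0.13), np.float64(0.07), array([1.5, 2.7]), 136)
1 L before (array([-1. ,  7.2]), np.float64(-1.71), np.float64(-1.29), array([2.5, 5.2]), 152) now (array([ 1.9, -4.7]), np.float64(1.18), np.float64(0.35), array([ 5.1, 10.4]), 221)
1 R before (array([-5.3,  5. ]), np.float64(-2.38), np.float64(-1.89), array([2.4, 6.4]), 109) now (array([-0. , -7.5]), np.float64(1.58), np.float64(0.15), array([3.2, 6.7]), 24)
```

>>> apply_moves:
  steps:
    - {"hand": 62, "travel": [0, 0, 40], "dr": [0, 0, 0]}
    - {"hand": 62, "travel": [0, 0, 80], "dr": [0, 0, 0]}
    - {"hand": 62, "travel": [0, 0, 110], "dr": [0, 0, 0]}
    - {"hand": 62, "travel": [0, 0, 110], "dr": [0, 0, 0]}
    - {"hand": 30, "travel": [0, 0, 110], "dr": [0, 0, 0]}
    - {"hand": 30, "travel": [0, 0, 110], "dr": [0, 0, 0]}
    - {"hand": 30, "travel": [0, 0, 110], "dr": [0, 0, 0]}
    - {"hand": 30, "travel": [0, 0, 110], "dr": [0, 0, 0]}
    - {"hand": 30, "travel": [0, 0, 110], "dr": [0, 0, 0]}
  force: 25

```text
t: 9.5
position: [481.9, 143.8, 86.9]
tcp_rot: [[-0.83, -0.253, 0.498], [-0.255, 0.965, 0.065], [-0.497, -0.073, -0.865]]
ft_force: [-4.3, 1.0, 8.0]
opening: 35.2
gripper_force: 26.0
```

>>> apply_moves:
  steps:
    - {"hand": 30, "travel": [-0.1, 0, -0.2], "dr": [0, 0, 0.17]}
    - {"hand": 30, "travel": [-0.2, 0, -0.5], "dr": [0, 0, 0.34]}
    - {"hand": 30, "travel": [-0.4, 0, -0.7], "dr": [0, 0, 0.51]}
    - {"hand": 30, "travel": [-0.5, 0, -0.9], "dr": [0, 0, 0.68]}
    - {"hand": 30, "travel": [-0.6, 0, -1.1], "dr": [0, 0, 0.85]}
    - {"hand": 30, "travel": [-0.7, 0, -1.4], "dr": [0, 0, 1.02]}
    - {"hand": 30, "travel": [-0.9, 0, -1.6], "dr": [0, 0, 1.19]}
    - {"hand": 30, "travel": [-1.0, 0, -1.8], "dr": [0, 0, 1.36]}
    - {"hand": 30, "travel": [-1.1, 0, -2.0], "dr": [0, 0, 1.53]}
    - {"hand": 30, "travel": [-1.2, 0, -2.3], "dr": [0, 0, 1.7]}
    - {"hand": 30, "travel": [-1.2, 0, -2.3], "dr": [0, 0, 1.73]}
    - {"hand": 30, "travel": [-1.2, 0, -2.3], "dr": [0, 0, 1.73]}

```text
t: 11.0
position: [481.3, 142.6, 89.0]
tcp_rot: [[-0.115, 0.86, 0.497], [0.993, 0.097, 0.061], [0.004, 0.501, -0.865]]
ft_force: [-6.5, -7.2, 9.5]
opening: 35.3
gripper_force: 26.2
```

>>> apply_moves:
  steps:
    - {"hand": 62, "travel": [0, 0, 0], "dr": [0, 0, 0]}
    - {"hand": 62, "travel": [0, 0, 0], "dr": [0, 0, 0]}
    - {"hand": 62, "travel": [0, 0, 0], "dr": [0, 0, 0]}
    - {"hand": 62, "travel": [0, 0, -30], "dr": [0, 0, 0]}
    - {"hand": 62, "travel": [0, 0, -70], "dr": [0, 0, 0]}
    - {"hand": 62, "travel": [0, 0, -110], "dr": [0, 0, 0]}
    - {"hand": 62, "travel": [0, 0, -130], "dr": [0, 0, 0]}
    - {"hand": 62, "travel": [0, 0, -130], "dr": [0, 0, 0]}
    - {"hand": 62, "travel": [0, 0, -130], "dr": [0, 0, 0]}

```text
t: 12.12
position: [416.9, 135.4, 200.3]
tcp_rot: [[-0.118, 0.86, 0.496], [0.993, 0.099, 0.064], [0.006, 0.5, -0.866]]
ft_force: [-0.8, 0.7, -0.9]
opening: 62.0
gripper_force: 0.0
```

Run:
```python
from ang import *
cs=[cap('top'),cap('side')]
save(cs[0],'pics/g0.png');save(cs[1],'pics/g1.png')
rd=lambda f:cv2.imread(f)[:,:,::-1].copy()
for n,K in(('L',np.array([470.5,142.4,108.])),('R',np.array([514.2,-113.4,109.]))):
    print(n,'now',ang(cs[0],K,.17,0),[blob(dict(cs[0],frame=rd(f)),proj(cs[0],K)[0])[0].round(2).tolist() for f in('pics/top0.png','pics/f0.png','pics/g0.png')])
    print(n,'side',ang(cs[1],K,.17,0))
s=bot.sense();print(s['position'],s['q'].round(2))
# mosaic
b=cv2.imread('pics/g1.png')[165:285,220:360]; cv2.imwrite('pics/g1c.png',cv2.resize(b,(700,600),interpolation=cv2.INTER_CUBIC))
```

```text
L now (array([9.9, 0.5]), np.float64(-0.05), np.float64(0.03), array([1.6, 3.4]), 140) [[281.84, 221.96], [282.21, 222.08], [282.65, 222.14]]
L side (array([ 8.6, -1.2]), np.float64(0.14), np.float64(-0.47), array([2.2, 4.3]), 150)
R now (array([ 8.4, -1.3]), np.float64(0.15), np.float64(0.06), array([1.4, 2.8]), 137) [[371.9, 208.64], [372.05, 208.56], [372.77, 208.73]]
R side (array([ 0.6, -4.5]), np.float64(1.44), np.float64(0.06), array([2.2, 7. ]), 201)
[416.79754886 135.36016147 199.8328286 ] [ 0.12 -0.24 -0.7   0.58  0.01  1.57]
```

View pics/g1c.png

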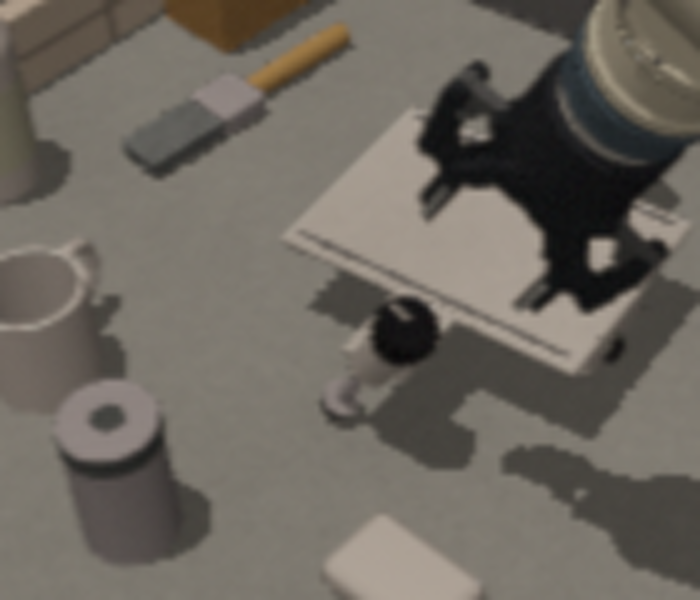

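```bash
cat > rel.py <<'E'
import sys
from h import *
from scipy.spatial.transform import Rotation as Ro
def down():
    s=bot.sense();R=s['tcp_rot'];z=R[:,2];k=np.array([0,0,-1.]);ax=np.cross(z,k);n=np.linalg.norm(ax)
    w=ax/max(n,1e-9)*np.arcsin(n); return R.T@w
def trav(P):
    s=bot.sense();return s['tcp_rot'].T@(np.array(P)-s['position'])
E
python3 - <<'E'
from rel import *
print('dr',down().round(3)); 
for P in((519,17,130),(519,17,80)): print(P,trav(P).round(1))
E
```

```text
dr [ 0.522 -0.007  0.   ]
(519, 17, 130) [-130.    41.5  103.5]
(519, 17, 80) [-130.3   16.5  146.8]
```

>>> apply_moves:
  steps:
    - {"hand": 0, "travel": [-30, 20, 10], "dr": [0.17, 0, 0]}
    - {"hand": 0, "travel": [-65, 40, 50], "dr": [0.34, 0, 0]}
    - {"hand": 0, "travel": [-100, 41.5, 80], "dr": [0.522, -0.007, 0]}
    - {"hand": 0, "travel": [-130, 41.5, 103.5], "dr": [0.522, -0.007, 0]}
    - {"hand": 0, "travel": [-130, 41.5, 103.5], "dr": [0.522, -0.007, 0]}
    - {"hand": 0, "travel": [-130, 16.5, 146.8], "dr": [0.522, -0.007, 0]}
    - {"hand": 0, "travel": [-130, 16.5, 146.8], "dr": [0.522, -0.007, 0]}
    - {"hand": 0, "travel": [-130, 16.5, 146.8], "dr": [0.522, -0.007, 0]}
    - {"hand": 0, "travel": [-130, 16.5, 146.8], "dr": [0.522, -0.007, 0]}

```text
t: 13.35
position: [520.1, 17.6, 83.4]
tcp_rot: [[-0.116, 0.993, 0.005], [0.993, 0.116, -0.0], [-0.001, 0.005, -1.0]]
ft_force: [-0.3, 0.8, 0.2]
opening: 0.2
gripper_force: 0.0
```

>>> apply_moves:
  steps:
    - {"hand": 0, "travel": [0, 0, 10], "dr": [0, 0, 0]}
    - {"hand": 0, "travel": [0, 0, 12], "dr": [0, 0, 0]}
    - {"hand": 0, "travel": [0, 0, 13.5], "dr": [0, 0, 0]}
    - {"hand": 0, "travel": [0, 0, 13.5], "dr": [0, 0, 0]}

```text
t: 13.85
position: [519.2, 17.5, 69.4]
tcp_rot: [[-0.116, 0.993, 0.003], [0.993, 0.116, -0.0], [-0.0, 0.003, -1.0]]
ft_force: [-6.3, 1.3, 16.1]
opening: 0.4
gripper_force: 8.6
```

>>> apply_moves:
  steps:
    - {"hand": 0, "travel": [0, 0, 0], "dr": [0, 0, 0]}
    - {"hand": 0, "travel": [0, 0, 0], "dr": [0, 0, 0]}
    - {"hand": 0, "travel": [0, 0, 0], "dr": [0, 0, 0]}
    - {"hand": 0, "travel": [0, 0, -20], "dr": [0, 0, 0]}
    - {"hand": 40, "travel": [0, 0, -70], "dr": [0, 0, 0]}
    - {"hand": 85, "travel": [0, 0, -120], "dr": [0, 0, 0]}
    - {"hand": 85, "travel": [0, 0, -120], "dr": [0, 0, 0]}
    - {"hand": 85, "travel": [0, 0, -120], "dr": [0, 0, 0]}

```text
t: 14.85
position: [518.7, 17.4, 187.4]
tcp_rot: [[-0.116, 0.993, 0.002], [0.993, 0.116, 0.0], [-0.0, 0.002, -1.0]]
ft_force: [0.6, -0.6, 0.4]
opening: 72.5
gripper_force: 0.0
```

Run:
```python
from rel import *
print(bot.sense()['q'].round(2),bot.sense()['position'],down().round(3))
for P in((555,292,190),(555,292,65)): print(P,trav(P).round(1))
```

```text
[-0.13  0.22 -0.14  1.21  0.    1.33] [518.71541263  17.40504164 187.44824879] [0.002 0.    0.   ]
(555, 292, 190) [268.6  67.8  -2.5]
(555, 292, 65) [268.6  67.6 122.5]
```

>>> apply_moves:
  steps:
    - {"hand": 85, "travel": [50, 13, 0], "dr": [0, 0, 0]}
    - {"hand": 85, "travel": [110, 28, 0], "dr": [0, 0, 0]}
    - {"hand": 85, "travel": [170, 43, 0], "dr": [0, 0, 0]}
    - {"hand": 85, "travel": [230, 58, 0], "dr": [0, 0, 0]}
    - {"hand": 85, "travel": [268.6, 67.8, 0], "dr": [0, 0, 0]}
    - {"hand": 85, "travel": [268.6, 67.8, 0], "dr": [0, 0, 0]}
    - {"hand": 85, "travel": [268.6, 67.8, 60], "dr": [0, 0, 0]}
    - {"hand": 85, "travel": [268.6, 67.8, 60], "dr": [0, 0, 0]}

```text
t: 15.85
position: [552.4, 290.2, 123.3]
tcp_rot: [[-0.115, 0.993, -0.007], [0.993, 0.115, -0.004], [-0.003, -0.008, -1.0]]
ft_force: [-0.2, -0.9, 0.6]
opening: 85.3
gripper_force: 0.0
```

Run:
```python
from rel import *
s=bot.sense();print(s['position'],down().round(3),trav((555,292,50)).round(1))
c=cap('side'); b=c['frame'][150:300,180:355]; cv2.imwrite('pics/can.png',cv2.resize(b,(700,600),interpolation=cv2.INTER_CUBIC)[:,:,::-1])
```

```text
[552.35104173 290.19317039 123.2547398 ] [-0.008  0.003 -0.   ] [ 1.7  3.4 73.2]
```

View pics/can.png

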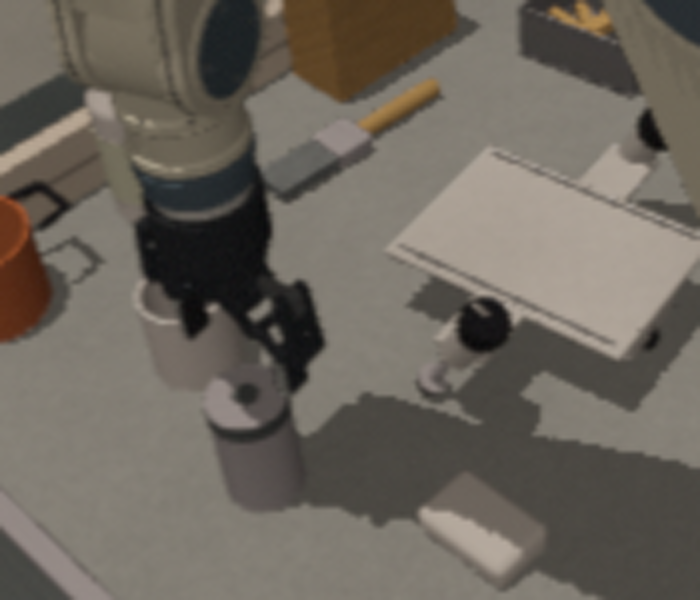

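>>> apply_moves:
  steps:
    - {"hand": 85, "travel": [0, 0, 0], "dr": [0, 0, 0]}
    - {"hand": 85, "travel": [0, 0, 30], "dr": [0, 0, 0]}
    - {"hand": 85, "travel": [0, 0, 60], "dr": [0, 0, 0]}
    - {"hand": 85, "travel": [0, 0, 77], "dr": [0, 0, 0]}
    - {"hand": 85, "travel": [0, 0, 77], "dr": [0, 0, 0]}
    - {"hand": 50, "travel": [0, 0, 77], "dr": [0, 0, 0]}
    - {"hand": 50, "travel": [0, 0, 77], "dr": [0, 0, 0]}
    - {"hand": 50, "travel": [0, 0, 77], "dr": [0, 0, 0]}
    - {"hand": 50, "travel": [0, 0, 77], "dr": [0, 0, 0]}
    - {"hand": 50, "travel": [0, 0, 77], "dr": [0, 0, 0]}
  force: 35

```text
t: 17.15
position: [556.3, 292.3, 53.0]
tcp_rot: [[-0.116, 0.993, 0.005], [0.993, 0.116, 0.001], [0.0, 0.005, -1.0]]
ft_force: [-2.0, -0.3, 5.3]
opening: 58.9
gripper_force: 36.8
```

>>> apply_moves:
  steps:
    - {"hand": 50, "travel": [0, 0, -20], "dr": [0, 0, 0]}
    - {"hand": 50, "travel": [0, 0, -60], "dr": [0, 0, 0]}
    - {"hand": 50, "travel": [0, 0, -110], "dr": [0, 0, 0]}
    - {"hand": 50, "travel": [0, 0, -140], "dr": [0, 0, 0]}
    - {"hand": 50, "travel": [-30, -8, -140], "dr": [0, 0, 0]}
    - {"hand": 50, "travel": [-75, -19, -140], "dr": [0, 0, 0]}
    - {"hand": 50, "travel": [-120, -31, -140], "dr": [0, 0, 0]}
    - {"hand": 50, "travel": [-165, -42, -140], "dr": [0, 0, 0]}
    - {"hand": 50, "travel": [-210, -54, -140], "dr": [0, 0, 0]}
    - {"hand": 50, "travel": [-250, -64, -140], "dr": [0, 0, 0]}
    - {"hand": 50, "travel": [-269, -69, -140], "dr": [0, 0, 0]}
    - {"hand": 50, "travel": [-269, -69, -140], "dr": [0, 0, 0]}
    - {"hand": 50, "travel": [-269, -69, -120], "dr": [0, 0, 0]}
    - {"hand": 50, "travel": [-269, -69, -100], "dr": [0, 0, 0]}
    - {"hand": 50, "travel": [-269, -69, -90], "dr": [0, 0, 0]}
    - {"hand": 50, "travel": [-269, -69, -82], "dr": [0, 0, 0]}
    - {"hand": 50, "travel": [-269, -69, -82], "dr": [0, 0, 0]}
    - {"hand": 50, "travel": [-269, -69, -82], "dr": [0, 0, 0]}

```text
t: 19.4
position: [518.3, 16.9, 133.5]
tcp_rot: [[-0.116, 0.993, 0.003], [0.993, 0.116, -0.0], [-0.0, 0.003, -1.0]]
ft_force: [-0.2, 0.3, -4.5]
opening: 58.9
gripper_force: 39.7
```

Run:
```python
from rel import *
s=bot.sense();print(s['position'],down().round(3),trav((519,17,123)).round(1),s['ft_force'])
c=cap('side'); b=c['frame'][140:290,220:395]; cv2.imwrite('pics/pl.png',cv2.resize(b,(700,600),interpolation=cv2.INTER_CUBIC)[:,:,::-1])
```

```text
[518.33021918  16.90554586 133.52632056] [0.003 0.    0.   ] [ 0.   0.6 10.5] [-0.23259202  0.26751674 -4.52188777]
```

View pics/pl.png

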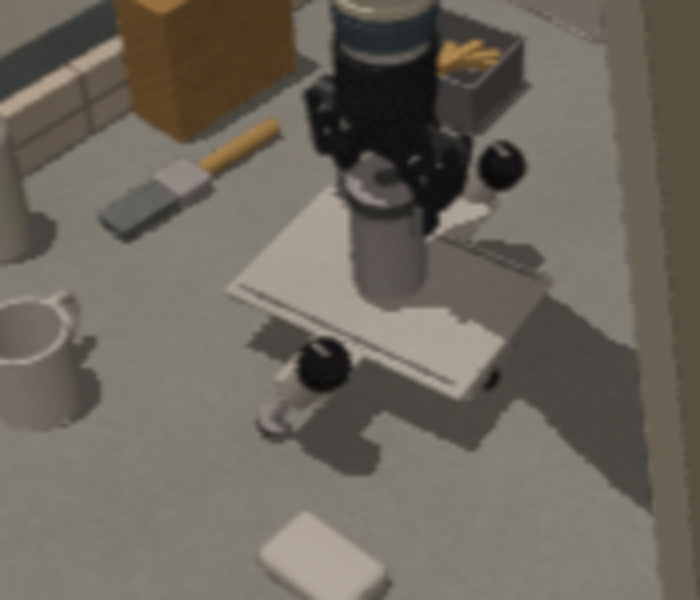

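>>> apply_moves:
  steps:
    - {"hand": 50, "travel": [0, 0, 5], "dr": [0, 0, 0]}
    - {"hand": 50, "travel": [0, 0, 8], "dr": [0, 0, 0]}
    - {"hand": 50, "travel": [0, 0, 9.5], "dr": [0, 0, 0]}
    - {"hand": 50, "travel": [0, 0, 9.5], "dr": [0, 0, 0]}

```text
t: 19.95
position: [518.0, 16.8, 123.3]
tcp_rot: [[-0.116, 0.993, 0.002], [0.993, 0.116, 0.0], [-0.0, 0.002, -1.0]]
ft_force: [0.2, 0.5, -4.3]
opening: 59.0
gripper_force: 39.8
```

>>> apply_moves:
  steps:
    - {"hand": 50, "travel": [0, 0, 0.7], "dr": [0, 0, 0]}
    - {"hand": 50, "travel": [0, 0, 1.2], "dr": [0, 0, 0]}
    - {"hand": 50, "travel": [0, 0, 1.2], "dr": [0, 0, 0]}

```text
t: 20.32
position: [518.2, 16.8, 122.7]
tcp_rot: [[-0.116, 0.993, 0.003], [0.993, 0.116, -0.0], [-0.001, 0.003, -1.0]]
ft_force: [-1.7, -0.2, 1.6]
opening: 58.8
gripper_force: 40.3
```

>>> apply_moves:
  steps:
    - {"hand": 66, "travel": [0, 0, 0], "dr": [0, 0, 0]}
    - {"hand": 74, "travel": [0, 0, 0], "dr": [0, 0, 0]}
    - {"hand": 82, "travel": [0, 0, 0], "dr": [0, 0, 0]}
    - {"hand": 82, "travel": [0, 0, 0], "dr": [0, 0, 0]}
    - {"hand": 82, "travel": [0, 0, -20], "dr": [0, 0, 0]}
    - {"hand": 82, "travel": [0, 0, -50], "dr": [0, 0, 0]}
    - {"hand": 82, "travel": [0, 0, -90], "dr": [0, 0, 0]}
    - {"hand": 82, "travel": [0, -40, -130], "dr": [0, 0, 0]}
    - {"hand": 82, "travel": [0, -80, -130], "dr": [0, 0, 0]}
    - {"hand": 82, "travel": [0, -120, -130], "dr": [0, 0, 0]}
    - {"hand": 82, "travel": [0, -150, -130], "dr": [0, 0, 0]}
    - {"hand": 82, "travel": [0, -150, -130], "dr": [0, 0, 0]}
    - {"hand": 82, "travel": [0, -150, -130], "dr": [0, 0, 0]}

```text
t: 21.95
position: [369.3, -0.6, 252.2]
tcp_rot: [[-0.115, 0.993, 0.003], [0.993, 0.115, -0.0], [-0.001, 0.003, -1.0]]
ft_force: [0.7, 0.2, -0.7]
opening: 81.8
gripper_force: 0.0
```

Run:
```python
from ang import *
c=cap('top'); d=cap('side')
for n,K in(('L',np.array([470.5,141,108.])),('R',np.array([514.2,-115,109.]))): print(n,ang(c,K,.17,0), 'side blob',blob(d,proj(d,K)[0]))
a=cv2.resize(c['frame'][155:260,235:410],(700,420),interpolation=cv2.INTER_CUBIC)
b=cv2.resize(d['frame'][160:265,220:395],(700,420),interpolation=cv2.INTER_CUBIC)
cv2.imwrite('pics/end.png',cv2.resize(np.vstack([a,b])[:,:,::-1],(500,600)))
print(bot.sense()['ft_force'])
```

```text
L (array([9.7, 0.5]), np.float64(-0.05), np.float64(0.15), array([1.6, 3.1]), 140) side blob (array([300.70856869, 231.30460415]), 141.078125)
R (array([ 8.2, -1.2]), np.float64(0.14), np.float64(0.06), array([1.4, 3. ]), 139) side blob (array([345.60648684, 178.97028313]), 145.0703125)
[-0.50938036  0.18347172  0.58139742]
```

View pics/end.png

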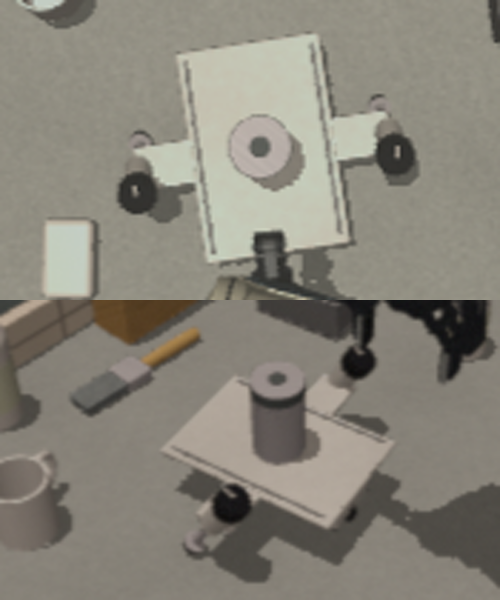

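The last picture shows the canister upright at the deck's middle, its top at about (259, 147) in the upper half. Both knob lines point along the stand's x, with the left knob at about 0 and the right at about +0.1. The hand is clear of everything.

```bash
python3 -c "
from rig import bot
print(bot.hand_in())"
```

```text
the job is handed in; nothing more can be done
None
```

I finished the job and handed it in at about 22 s: both knobs are within about 0.15 rad of their right setting, the deck took a 16 N press, and the canister stands upright at mid-deck. The final pictures show nothing wrong, but I could not measure the foot contact forces directly, and the hand-in gave no verdict.

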